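# Hold the drive pulley on the shaft's flat of a grain-popper drive

### The job

Pinch the upright drive shaft with one finger lying on its brass-coloured set-screw flat and, holding it so, turn it until the flat faces the red lug of the stand. Then take the aluminium pulley, slide it down over the shaft with its set-screw on that flat, press it fully home against the sprung washer and finish while still gripping it and holding it down there, so that I can tighten the screw; leave the other things on the bench where they are.

Things in the scene. Friction and masses are not known exactly. Their poses are not given: they have to be found in the camera images.
- stand: Drive stand, bolted down: dark base plate 150 x 130 x 12 mm, green bearing block 84 x 84 mm (top 66 mm above the bench), upright shaft in its middle. Origin: on the shaft's axis at bench height; z up; x points from the shaft to the red lug (30 x 18 mm, top 52 mm up) on the block's side.
- shaft_tip (a point): Shaft axis at the shaft's top end, 130 mm above the bench. The steel shaft is 24 mm in diameter, bare for 44 mm above the washer; one side is cut along that length to a flat 7 mm from the axis with a brass-coloured strip: 24 mm across elsewhere, 19 mm across the flat (the middle of those 19 mm is 2.5 mm behind the axis). The last 8 mm taper by about 2.5 mm.
- drive_shaft (a joint): Shaft angle (rad) about the upward axis, counter-clockwise from above: at 0 the flat faces the red lug (stand's +x); at a the flat's outward normal is turned by a from the stand's x. Turns either way with a light drag (0.06 N m) and stays where it is left. Starts at 0.5 to 1.45.
- flat_face (a point): Brass-coloured strip on the shaft's flat, 19 mm wide, from 84 to 124 mm above the bench; turns with the shaft. This point is its middle, 104 mm above the bench and 7 mm from the shaft's axis; x is the outward normal of the flat.
- thrust_washer (a joint): How far the brass washer round the shaft's foot is pressed down (m): 0 up at rest, 0.008 fully down on its stop. 52 mm in diameter, 6 mm thick; its top is 86 mm above the bench at rest, 78 mm fully down. A spring pushes it up with 9 N at rest, 13 N fully down, more than the pulley weighs.
- pulley_center (a point): Centre of the loose pulley, 27 mm above its underside. Flange 84 mm wide, 22 mm thick below; round hub 46 mm wide above, to 54 mm. 0.4 kg. Through bore 27 mm wide with a flat side 8.6 mm from the axis at +x: 1.5 mm clearance on the shaft, goes on only with its x along the flat's outward normal. z up its axis, x to the set-screw (red stripes). Home: underside 78 mm above the bench.
- set_screw (a point): Head of the pulley's set-screw (black ring, brass middle, 9 mm), on the hub's outside 24 mm from the axis along the pulley's +x and 40 mm above its underside.
- spare_collar: Bystander: loose dark steel collar with a plain round bore, 68 mm in diameter, 24 mm tall. Origin: centre of its underside.
- tin_a: Bystander: tin of grain with a yellow band, 100 mm in diameter, 118 mm tall. Origin: centre of its underside.
- tin_b: Bystander: tin of grain with a red band, 100 mm in diameter, 118 mm tall. Origin: centre of its underside.
- grease_can: Bystander: can with a blue band, 72 mm in diameter, 80 mm tall. Origin: centre of its underside.
- wrench: Bystander: steel wrench about 190 mm long lying flat. Origin: on the underside near the middle, x along its length.
- screwdriver: Bystander: screwdriver about 200 mm long lying flat. Origin: on the underside near the middle, x along its length.

How it is judged:
On the way, in this order (a step that is already met when the one before it is completed fails the run):
1. the shaft, pinched with a finger on its flat, has been turned until the flat faces the red lug (within 0.2 rad) (value of joint drive_shaft between -0.2 and 0.2 rad and contact force between brass_flat and the fingers above 0.5 N), for 0.2 s.
2. the pulley, held in the fingers, has been brought over the shaft's end (horizontal distance between pulley_center and shaft_tip below 0.006 m and z of pulley_center in the frame of stand above 0.125 m and contact force between pulley and the fingers above 2 N), for 0.1 s.
At the end, for the whole second after the job is handed in: Pulley on the shaft (axes within 4 mm, tilt under 0.08 rad), within 3 mm of fully home, washer pressed down over 6 of its 8 mm; flat faces the red lug and set-screw is on the flat, each within 0.25 rad; fingers hold the pulley with over 3 N, at rest; bystanders moved under 30 mm (horizontal distance between pulley_center and shaft_tip below 0.004 m and z of pulley_center in the frame of stand below 0.108 m and angle between pulley_center's own z axis and vertical below 0.08 rad and value of joint thrust_washer above 0.006 m and value of joint drive_shaft between -0.25 and 0.25 rad and angle between the x axis of pulley_center and the x axis of flat_face, either way round below 0.25 rad and x of set_screw in the frame of stand above 0.018 m and contact force between pulley and the fingers above 3 N and linear speed of pulley below 0.01 m/s); the arm keeps its last pose, push and grip.
It fails at once if a bystander (collar, tins, grease can, wrench, screwdriver) is moved by more than 30 mm (distance of any of spare_collar, tin_a, tin_b, grease_can, wrench, screwdriver from where it was at the start of the episode above 0.03 m).
It also fails if it takes over 59 s, if anything falls off the work surface, if the arm or the gripper's body presses on something with over 40 N, if the wrist force passes 120 N, or if a joint passes its speed limit or range.

### The arm

A 6-joint arm with a two-finger parallel gripper is mounted at the origin on the work surface. World frame = base frame: x ahead of the robot, y to its left, z up, the work surface at z = 0. Lengths are in m, angles in rad, forces in N, time in s.
With the tool pointing down it reaches from about 0.275 to 0.725 m from the base axis. Payload 5.6 kg.
Tool frame: the origin (TCP) lies at the very end of the fingers, on their centre line; the grasp point (between the pads) lies 19 mm behind it; z points along the fingers, y is the line along which they close (so a half turn about z gives the same grasp; the last joint's range is limited). The gripper opens to 85 mm and grips with 20 to 120 N. Pads are 22 mm wide; open, the fingers measure 114 mm over their backs; the gripper's body (76 mm by 85 mm) begins 54 mm behind the grasp point. The pads swing forward as they close: fully open they stand 13 mm farther back than shut.
Start: joints at [-0.985, 0.255, 0.108, 0, -1.424, -0.285], TCP at [0.163, -0.525, 0.231] pointing down, gripper open.
Joint ranges: [-2.95, 2.95], [-1.21, 1.97], [-1.09, 1.5], [-2.87, 1.71], [-2.94, -0.07], [-3.05, 3.05]. Speed limits (rad/s): [2.57, 2.57, 3.14, 3.14, 3.14, 3.14].

### API

Orientations are given as a rotation vector (axis times angle).
In Python, from bench import status, viewer, order gives the robot as it stands. The module is installed in compiled form; this text tells all that it offers.
- The arm moves only by the shell command python3 -m creep 'ROWS' [OPENING] [FORCE]. ROWS is JSON, a list of rows, each an object of numbers: "dx", "dy", "dz": the shift along the tool's x, y, z in cm; "ax", "ay", "az": the turn, a rotation vector about the tool's x, y, z in rad. A call has 1 to 8 rows; each row is the pose to reach, as a shift and turn from the pose commanded when the call began, along the tool's axes at that moment; what a row does not reach only later rows make up. A row lasts 1/12 s, in which the tool goes at most 41.7 mm and 7.16 degrees, less where a joint would pass 70% of its speed; a pose out of reach is approached as far as the arm can. A call with a gripper value outside its range is refused whole. OPENING is the gripper command: -1 is fully open, 1 is shut, values between are in proportion, set as the call begins (- or left out, the last holds). The fingers move at their own pace and stop on an object; FORCE is the grip in N (left out, the last holds). Time passes only in rows, so rows that repeat a pose let the fingers close. It gives the time, the measured TCP pose, the force, the opening and the grip force at its end, in the units of the state.
- status.get_state(): the state, without advancing time (a new reading comes with each control period).
- viewer.grab_frame(name): name is "scene" or "side" or "wrist"; returns (picture, depth): 384x512x3 uint8, red, green, blue; 384x512 float32, m along the optical axis (not along the pixel's ray), 0 where there is no reading.
- viewer.get_calibration(name): a dict with "vfov" (degrees; the focal length in pixels is half the picture's height over the tangent of half this angle, whatever the lens; pixels are square), "cx", "cy" (the principal point, pixels), "origin" and "rotation" of the camera in the world. Camera axes: x right, y down, z forward; pixel columns grow to the right and rows downward; lengths in m; the calibration is good to about 2 mm. A picture is of the moment at which its call begins: read the wrist's pose just before it. get_calibration takes no time and is no camera call; for the wrist camera it gives the pose at the moment of the call.
- order.hand_in(): hands the job in; it is judged then, once.
Trained networks look in the newest picture that a camera, given by its name, has taken for a name from the list of things; names that differ only in an ending like _2 or _b are one class to them, and where a whole thing is asked for, a point or a joint stands for the part that bears it (a point fixed in the world has none). Each returns a list of dicts, best first, with "score" (0 to 1); they miss things now and then, are a little off and sometimes report something else, mostly with a low value. They report only what shows in the picture. A call takes as long as a camera call.
- viewer.recognise(camera, target): "pixel" ([column, row] in pixels, amid what is visible of it).
- viewer.cut_out(camera, target): "region" (384x512 bool, what is visible of it) and "pixel" ([column, row] in pixels, amid what is visible of it).
The state is a dict: "time": time; "joint_positions": joint angles; "dq": joint speeds; "joint_torque": joint torques, N m; "ee_pos": TCP position; "tcp_rot": TCP orientation; "ft_force": force on the tool from outside, world axes, zero at the start; "ft_torque": the same for the moment, N m; "gripper_width": finger opening in m; "grip_force": force on a finger pad.
Only numpy, scipy, OpenCV 4.12 (cv2) and the standard library are available. Lean on these libraries where they do the work, as an engineer would, in place of code of your own. Each camera call takes 0.05 s, during which the arm holds its last target. There are 200 camera calls.

## Working session

There is one attempt and no reset: what is moved stays moved. The work goes in short steps, Python scripts to look and compute and a shell command to move; the robot and the scene stay as the last step left them, time stands still between calls to the robot, and variables do not carry over. Pictures are saved under pics/ and viewed, at most 10 in all, crops included, and the job is handed in when it is done.

```bash
mkdir -p pics
cat > h.py <<'E'
import numpy as np,cv2
from scipy.spatial.transform import Rotation as R
from bench import status,viewer,order
def cloud(cam,depth,cal):
    f=192/np.tan(np.radians(cal["vfov"])/2)
    v,u=np.mgrid[:384,:512]
    P=np.stack([(u-cal["cx"])/f*depth,(v-cal["cy"])/f*depth,depth],-1)
    W=P@np.array(cal["rotation"]).T+np.array(cal["origin"])
    W[depth<=0]=np.nan
    return W
def snap(cam,name=None):
    cal=viewer.get_calibration(cam)
    p,d=viewer.grab_frame(cam)
    if name: cv2.imwrite('pics/'+name+'.png',p[:,:,::-1])
    return p,d,cloud(cam,d,cal)
def tool():
    s=status.get_state(); return np.array(s["ee_pos"]),R.from_rotvec(s["tcp_rot"])
E
python3 - <<'E'
from h import *
np.set_printoptions(precision=4,suppress=True)
s=status.get_state();print({k:np.round(v,3) for k,v in s.items()})
t,r=tool();print(r.as_matrix())
a=[]
for c in ["scene","side"]:
    p,d,W=snap(c);a.append(p)
    print(c,viewer.get_calibration(c))
    for n in ["stand","flat_face","pulley_center","set_screw","spare_collar","tin_a","grease_can","wrench","screwdriver"]:
        for o in viewer.cut_out(c,n)[:2]:
            if o["score"]<.3: continue
            Q=W[o["region"]]; print(n,round(o["score"],2),np.round(o["pixel"]),np.nanmedian(Q,0),np.nanmin(Q,0),np.nanmax(Q,0))
cv2.imwrite('pics/a.png',cv2.resize(np.vstack(a),(400,600))[:,:,::-1])
cv2.imwrite('pics/scene.png',a[0][:,:,::-1]);cv2.imwrite('pics/side.png',a[1][:,:,::-1])
E
```

```text
{'time': np.float64(0.0), 'joint_positions': array([-0.985,  0.256,  0.107, -0.   , -1.424, -0.285]), 'dq': array([-0.001,  0.001,  0.001, -0.002,  0.001, -0.001]), 'joint_torque': array([ -0.   , -38.664,  23.793,   5.365,  -0.006,   0.   ]), 'ee_pos': array([ 0.163, -0.525,  0.23 ]), 'tcp_rot': array([ 0.471, -3.106, -0.003]), 'ft_force': array([ 0.035, -0.514,  0.453]), 'ft_torque': array([ 0.022, -0.019,  0.027]), 'grip_force': np.float64(0.0), 'gripper_width': np.float64(0.085)}
[[-0.9551 -0.2962 -0.0006]
 [-0.2962  0.9551  0.0018]
 [ 0.0001  0.002  -1.    ]]Traceback (most recent call last):
  File "<stdin>", line 7, in <module>
  File "h.py", line 15, in snap
    return p,d,cloud(cam,d,cal)
               ~~~~~^^^^^^^^^^^
  File "h.py", line 8, in cloud
    W=P@np.array(cal["rotation"]).T+np.array(cal["origin"])
      ~~~~~~~~~~~~~~~~~~~~~~~~~~~~~^~~~~~~~~~~~~~~~~~~~~~~~
ValueError: operands could not be broadcast together with shapes (384,512) (3,)
```

```bash
sed -i 's/np.array(cal\["rotation"\]).T/R.from_rotvec(cal["rotation"]).as_matrix().T/' h.py
python3 - <<'E'
from h import *
np.set_printoptions(precision=4,suppress=True)
for c in ["scene","side"]:
    p,d,W=snap(c,c)
    print(c,viewer.get_calibration(c))
    for n in ["stand","flat_face","pulley_center","set_screw","spare_collar","tin_a","grease_can","wrench","screwdriver"]:
        for o in viewer.cut_out(c,n)[:2]:
            if o["score"]<.3: continue
            Q=W[o["region"]]; print(n,round(o["score"],2),np.round(o["pixel"]),np.nanmedian(Q,0),np.nanmin(Q,0),np.nanmax(Q,0))
E
```

```text
scene {'vfov': 57.0753423201053, 'cx': 260.3410594331134, 'cy': 195.6933684174631, 'origin': array([0.9183, 0.334 , 0.9434]), 'rotation': array([-1.1872, -2.5576,  0.7063])}
stand 0.67 [296. 237.] [0.5362 0.1479 0.0332] [ 0.436   0.0663 -0.0005] [0.5946 0.2079 0.1334]
flat_face 0.58 [300. 214.] [0.5164 0.1382 0.1136] [0.5033 0.1208 0.0685] [0.5282 0.1486 0.1334]
pulley_center 0.71 [300. 216.] [0.5167 0.1382 0.1118] [0.5033 0.1208 0.0713] [0.5282 0.1486 0.1334]
pulley_center 0.66 [243. 180.] [ 0.4818 -0.0984  0.0242] [ 0.4303 -0.1552 -0.0019] [ 0.5133 -0.0665  0.0595]
set_screw 0.74 [240. 180.] [ 0.4807 -0.0967  0.0242] [ 0.4303 -0.1477 -0.0019] [ 0.5131 -0.0665  0.0595]
spare_collar 0.46 [300. 216.] [0.5164 0.1388 0.1117] [0.4984 0.1208 0.07  ] [0.5232 0.1486 0.1334]
tin_a 0.72 [138. 165.] [ 0.6779 -0.3395  0.1113] [ 0.576  -0.5251 -0.0022] [ 0.7205 -0.3125  0.1245]
tin_a 0.64 [322. 320.] [0.6949 0.3349 0.1181] [ 0.5941  0.2833 -0.0036] [0.7346 0.3867 0.1232]
grease_can 0.58 [409. 232.] [0.3468 0.3889 0.0794] [0.2965 0.3529 0.0038] [0.3669 0.4248 0.0856]
wrench 0.84 [194. 258.] [ 0.7
[... 655 characters left out ...]
w 0.62 [250. 250.] [ 0.4651 -0.1236  0.0208] [ 0.4258 -0.152  -0.008 ] [ 0.5087 -0.0405  0.0573]
spare_collar 0.74 [286. 293.] [ 0.5451 -0.2911  0.0198] [ 0.5109 -0.325  -0.0078] [ 0.5861 -0.2349  0.0268]
tin_a 0.68 [341. 300.] [ 0.6569 -0.3878  0.1133] [ 0.6146 -0.4184 -0.0065] [ 0.7644 -0.233   0.122 ]
tin_a 0.59 [281. 149.] [0.6727 0.3002 0.0858] [ 0.6288  0.2777 -0.0133] [0.7792 0.5473 0.1229]
grease_can 0.74 [187. 150.] [0.3237 0.3724 0.0748] [ 0.2859 -0.4008 -0.0089] [0.364  0.545  0.6386]
wrench 0.77 [324. 220.] [ 0.7481 -0.0359  0.0039] [ 0.6662 -0.066  -0.0063] [0.8509 0.0053 0.0109]
screwdriver 0.58 [236. 146.] [0.5214 0.406  0.0157] [ 0.4786  0.3792 -0.0078] [0.5691 0.4592 0.0312]
```

View pics/scene.png

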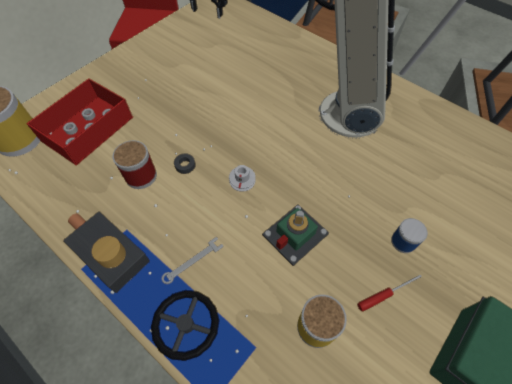

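View pics/side.png

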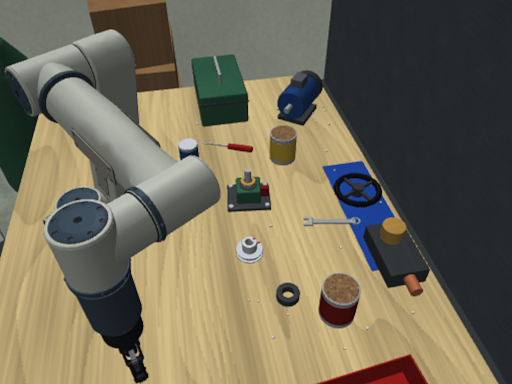

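Run:
```python
from h import *
np.set_printoptions(precision=4,suppress=True)
ims=[]
for c,(cu,cv) in {"scene":(298,225),"side":(248,190)}.items():
    p,d,W=snap(c)
    hsv=cv2.cvtColor(p,cv2.COLOR_RGB2HSV)
    H,S,V=hsv[...,0].astype(int),hsv[...,1],hsv[...,2]
    xy=W[...,:2]
    near=np.hypot(*(xy-[.51,.137]).transpose(2,0,1))<.09
    z=W[...,2]
    red=((H<8)|(H>172))&(S>130)
    print(c,'lug',np.nanmedian(W[near&red&(z>.045)],0),(near&red&(z>.045)).sum())
    top=near&(z>.126);print('tip',np.nanmean(W[top],0),top.sum())
    blk=near&(H>40)&(H<90)&(S>60)&(z>.058)&(z<.074)
    r=cv2.minAreaRect(W[blk][:,:2].astype(np.float32)*1000);print('block',r)
    br=near&(H>10)&(H<35)&(S>90)&(z>.092)
    print('brass',np.nanmean(W[br],0),br.sum())
    pn=np.hypot(*(xy-[.47,-.11]).transpose(2,0,1))<.06
    print('pulley red',np.nanmean(W[pn&red],0),(pn&red).sum())
    hub=pn&(z>.05);print('hub',(W[hub].min(0)+W[hub].max(0))/2,np.ptp(W[hub],axis=0))
    fl=pn&(z>.012);print('fl',(W[fl].min(0)+W[fl].max(0))/2,np.ptp(W[fl],axis=0))
    ims+=[cv2.resize(p[cv-38:cv+38,cu-50:cu+50],(400,300),interpolation=cv2.INTER_CUBIC)]
    cu,cv=(243,178) if c=="scene" else (249,250)
    ims+=[cv2.resize(p[cv-30:cv+30,cu-40:cu+40],(400,300),interpolation=cv2.INTER_CUBIC)]
cv2.imwrite('pics/crops.png',np.vstack([np.hstack(ims[:2]),np.hstack(ims[2:])])[:,:,::-1])
```

```text
scene lug [0.5707 0.1303 0.0519] 72
tip [0.5129 0.1356 0.1297] 37
block ((513.4318237304688, 136.83921813964844), (83.17875671386719, 84.61421966552734), 81.75582885742188)
brass [0.5186 0.1395 0.109 ] 39
pulley red [ 0.5027 -0.091   0.0236] 2
hub [ 0.4713 -0.1079  0.0542] [0.0439 0.0451 0.0084]
fl [ 0.4724 -0.1083  0.0383] [0.0838 0.0823 0.0403]
side lug [0.5657 0.1237 0.0493] 28
tip [0.5075 0.1329 0.1286] 10
block ((508.7783203125, 132.34140014648438), (89.14124298095703, 82.28898620605469), 82.9502944946289)
brass [0.4974 0.1312 0.1043] 3
pulley red [ 0.4943 -0.0921  0.0331] 5
hub [ 0.4679 -0.1082  0.0533] [0.0434 0.0453 0.0065]
fl [ 0.4678 -0.1116  0.035 ] [0.084  0.0777 0.043 ]
```

View pics/crops.png

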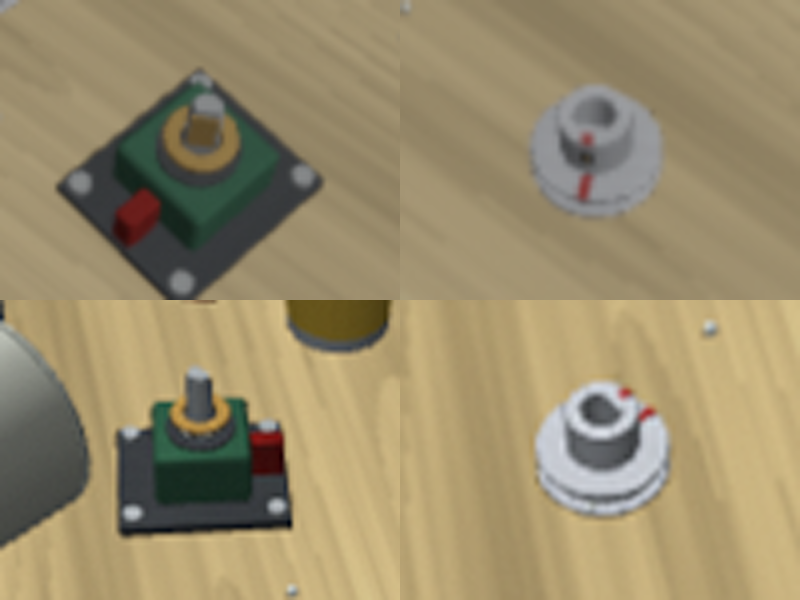

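```bash
cat >> h.py <<'E'
def plan(x,y,z,ydeg):
    "shift (cm) and turn (rad) in tool axes from here to a downward pose with tool y at ydeg"
    t,r=tool(); a=np.radians(ydeg)
    Y=np.array([np.cos(a),np.sin(a),0]);Z=np.array([0,0,-1.]);X=np.cross(Y,Z)
    print('d',np.round(r.inv().apply(np.array([x,y,z])-t)*100,2),'a',np.round((r.inv()*R.from_matrix(np.array([X,Y,Z]).T)).as_rotvec(),3))
E
for i in 1 2; do :; done
python3 -m creep '[{"dx":-3,"dy":3,"dz":-2},{"dx":-26.4,"dy":26.4,"dz":-5},{"dx":-26.4,"dy":26.4,"dz":-5},{"dx":-26.4,"dy":26.4,"dz":-5,"az":-0.1},{"dx":-26.4,"dy":26.4,"dz":-5,"az":-0.2},{"dx":-26.4,"dy":26.4,"dz":-5,"az":-0.32},{"dx":-26.4,"dy":26.4,"dz":-5,"az":-0.44},{"dx":-26.4,"dy":26.4,"dz":-5,"az":-0.56}]' -1
python3 - <<'E'
from h import *
plan(.511,.135,.28,214)
t,r=tool();c=viewer.get_calibration("wrist")
print(t,r.inv().apply(np.array(c["origin"])-t),(r.inv()*R.from_rotvec(c["rotation"])).as_matrix().round(2),c["vfov"],status.get_state()["joint_positions"])
E
```

```text
d [-52.8   52.75  -4.87] a [-0.    -0.    -1.863]
[ 0.16297141 -0.52529667  0.23130765] [ 0.06911603  0.00091577 -0.1435246 ] [[-0.   -0.96 -0.27]
 [ 1.   -0.   -0.  ]
 [ 0.   -0.27  0.96]] 67.68206167570786 [-9.85417365e-01  2.55067079e-01  1.08220838e-01 -7.49146997e-06
 -1.42390525e+00 -2.84588501e-01]$[0]: bad value
```

```bash
python3 -m creep '[{"dx":-3.0,"dy":3.0,"dz":-2.0,"ax":0,"ay":0,"az":0},{"dx":-26.4,"dy":26.4,"dz":-5,"ax":0,"ay":0,"az":0}]'
```

```text
time: 1.32
ee_pos: [0.1995, -0.4562, 0.2538]
tcp_rot: [0.465, -3.106, 0.002]
ft_force: [1.7, 0.2, 1.5]
gripper_width: 0.0848
grip_force: 0.0
```

```bash
python3 -m creep '[{"dx":-2.9,"dy":2.9,"dz":-1,"ax":0,"ay":0,"az":-0.12},{"dx":-5.8,"dy":5.8,"dz":-2,"ax":0,"ay":0,"az":-0.24},{"dx":-8.7,"dy":8.7,"dz":-2,"ax":0,"ay":0,"az":-0.36},{"dx":-11.6,"dy":11.6,"dz":-2,"ax":0,"ay":0,"az":-0.48},{"dx":-14.5,"dy":14.5,"dz":-2,"ax":0,"ay":0,"az":-0.6},{"dx":-17.4,"dy":17.4,"dz":-2,"ax":0,"ay":0,"az":-0.72},{"dx":-20.3,"dy":20.3,"dz":-2,"ax":0,"ay":0,"az":-0.84},{"dx":-23.2,"dy":23.2,"dz":-2,"ax":0,"ay":0,"az":-0.96}]'
python3 - <<'E'
from h import *
plan(.511,.135,.26,214)
print(status.get_state()["joint_positions"])
E
```

```text
time: 1.98
ee_pos: [0.353, -0.163, 0.2735]
tcp_rot: [-1.859, 2.531, -0.001]
ft_force: [1.6, -1.0, -0.4]
gripper_width: 0.0852
grip_force: 0.0
d [-33.16  -6.15   1.37] a [-0.001 -0.    -0.897]
[-2.41990448e-02 -8.30533271e-02 -1.61787808e-01  9.45657749e-05
 -1.49067054e+00 -2.79841112e-01]
```

```bash
python3 -m creep '[{"dx":-4,"dy":-0.8,"dz":0,"ax":0,"ay":0,"az":-0.11},{"dx":-8,"dy":-1.5,"dz":0,"ax":0,"ay":0,"az":-0.22},{"dx":-12,"dy":-2.3,"dz":0,"ax":0,"ay":0,"az":-0.33},{"dx":-16,"dy":-3,"dz":0.5,"ax":0,"ay":0,"az":-0.45},{"dx":-20,"dy":-3.8,"dz":1,"ax":0,"ay":0,"az":-0.56},{"dx":-24,"dy":-4.5,"dz":1.4,"ax":0,"ay":0,"az":-0.67},{"dx":-28,"dy":-5.3,"dz":1.4,"ax":0,"ay":0,"az":-0.78},{"dx":-33.2,"dy":-6.2,"dz":1.4,"ax":0,"ay":0,"az":-0.9}]'
python3 -m creep '[{"dx":-1.2,"dy":-1.2,"dz":0,"ax":0,"ay":0,"az":0},{"dx":-1.2,"dy":-1.2,"dz":0,"ax":0,"ay":0,"az":0}]'
python3 - <<'E'
from h import *
plan(.511,.135,.26,214)
p,d,W=snap("wrist","w1")
o=viewer.cut_out("wrist","flat_face")
for i in o[:2]: print(i["score"],i["pixel"],np.nanmedian(W[i["region"]],0))
np.savez('w1.npz',p=p,W=W)
E
```

```text
time: 2.65
ee_pos: [0.5083, 0.1244, 0.259]
tcp_rot: [2.776, -1.471, 0.0]
ft_force: [1.6, -0.2, 0.4]
gripper_width: 0.0851
grip_force: 0.0
time: 2.82
ee_pos: [0.5118, 0.1424, 0.2576]
tcp_rot: [2.772, -1.475, -0.002]
ft_force: [-1.1, -0.8, 0.1]
gripper_width: 0.0853
grip_force: 0.0
d [ 0.57  0.48 -0.24] a [ 0.002  0.001 -0.001]
0.65 [258.1, 173.7] [0.51263896 0.13346409 0.12947685]
0.46 [162.5, 307.0] [0.4998485  0.4159519  0.01829055]
```

View pics/w1.png

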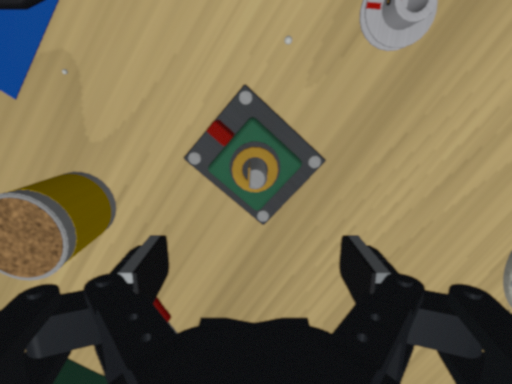

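Run:
```python
from h import *
np.set_printoptions(precision=4,suppress=True)
Z=np.load('w1.npz')
def an(p,W,tag):
    hsv=cv2.cvtColor(p,cv2.COLOR_RGB2HSV).astype(int);H,S=hsv[...,0],hsv[...,1];z=W[...,2]
    near=np.hypot(W[...,0]-.512,W[...,1]-.135)<.09
    red=((H<8)|(H>172))&(S>130)&near&(z>.047);print(tag,'lug',np.nanmean(W[red],0))
    blk=near&(H>40)&(H<90)&(S>60)&(z>.06)&(z<.072);print(cv2.minAreaRect(W[blk][:,:2].astype(np.float32)*1000))
    ws=near&(z>.082)&(z<.09);print('washer',cv2.minEnclosingCircle(W[ws][:,:2].astype(np.float32)*1000))
    tip=near&(z>.126);q=W[tip];print('tip',q.mean(0),(q.min(0)+q.max(0))/2,tip.sum())
    return near,H,S,z
an(Z['p'],Z['W'],'wrist')
B=[]
for i in range(4):
    p,d,W=snap("scene");near,H,S,z=an(p,W,'scene') if i==0 else (near,H,S,W[...,2])
    hsv=cv2.cvtColor(p,cv2.COLOR_RGB2HSV).astype(int);H,S=hsv[...,0],hsv[...,1]
    b=near&(H>10)&(H<35)&(S>90)&(z>.093)&(z<.123);B.append(W[b])
B=np.vstack(B)
for k in range(3):
    c=np.median(B,0);u,s,vt=np.linalg.svd((B-c)[:,:2],full_matrices=False);n=vt[1];e=(B-c)[:,:2]@n
    print(len(B),c,'normal deg',np.degrees(np.arctan2(n[1],n[0])),s/np.sqrt(len(B)));B=B[abs(e)<2.5*e.std()]
```

```text
wrist lug [0.565  0.1318 0.0763]
((511.7045593261719, 138.54278564453125), (84.09982299804688, 83.74351501464844), 82.24010467529297)
washer ((511.8998107910156, 138.3773651123047), 25.8044490814209)
tip [0.515  0.1346 0.3322] [0.511  0.1415 0.2437] 44580
scene lug [0.5697 0.1296 0.0517]
((514.4859619140625, 137.25454711914062), (82.61437225341797, 82.87757873535156), 82.3212890625)
washer ((513.476806640625, 136.8848419189453), 25.698043823242188)
tip [0.5348 0.1625 0.5922] [0.5153 0.1579 0.4058] 12393
144 [0.5183 0.1397 0.1092] normal deg -146.81513605327348 [0.0052 0.0007]
143 [0.5183 0.1396 0.1092] normal deg -147.07684352175545 [0.0052 0.0007]
143 [0.5183 0.1396 0.1092] normal deg -147.07684352175545 [0.0052 0.0007]
```

Run:
```python
from h import *
plan(.510,.1365,.093,213); print(tool()[0])
```

```text
d [ 0.08  0.19 16.66] a [-0.001 -0.     0.013]
[0.51098008 0.13817544 0.2596009 ]
```

```bash
python3 -m creep '[{"dx":0.1,"dy":0.2,"dz":4,"ax":0,"ay":0,"az":0.013},{"dx":0.1,"dy":0.2,"dz":8,"ax":0,"ay":0,"az":0.013},{"dx":0.1,"dy":0.2,"dz":12,"ax":0,"ay":0,"az":0.013},{"dx":0.1,"dy":0.2,"dz":15,"ax":0,"ay":0,"az":0.013},{"dx":0.1,"dy":0.2,"dz":16.6,"ax":0,"ay":0,"az":0.013},{"dx":0.1,"dy":0.2,"dz":16.6,"ax":0,"ay":0,"az":0.013}]'
python3 -m creep '[{"dx":0,"dy":0,"dz":0,"ax":0,"ay":0,"az":0},{"dx":0,"dy":0,"dz":0,"ax":0,"ay":0,"az":0},{"dx":0,"dy":0,"dz":0,"ax":0,"ay":0,"az":0},{"dx":0,"dy":0,"dz":0,"ax":0,"ay":0,"az":0},{"dx":0,"dy":0,"dz":0,"ax":0,"ay":0,"az":0},{"dx":0,"dy":0,"dz":0,"ax":0,"ay":0,"az":0},{"dx":0,"dy":0,"dz":0,"ax":0,"ay":0,"az":0}]' 1 30
python3 -c "
from h import *
s=status.get_state();print(s['ft_force'],s['ft_torque'],s['joint_positions'])"
```

```text
time: 3.62
ee_pos: [0.5073, 0.1352, 0.0894]
tcp_rot: [2.755, -1.498, -0.007]
ft_force: [-0.8, -0.5, 0.7]
gripper_width: 0.0855
grip_force: 0.0
time: 4.2
ee_pos: [0.5108, 0.1376, 0.0941]
tcp_rot: [-2.76, 1.496, -0.002]
ft_force: [-0.6, 0.1, 5.6]
gripper_width: 0.0184
grip_force: 31.8
[-0.60759843  0.12326776  5.63250637] [0.31921875 0.25203394 0.00536542] [ 5.59584450e-01  2.96716685e-01 -1.97242384e-01  3.60849960e-04
 -1.07465192e+00  1.75743246e-02]
```

```bash
python3 -m creep '[{"dx":-0.03,"dy":0,"dz":0,"ax":0,"ay":0,"az":0.1},{"dx":-0.05,"dy":-0.01,"dz":0,"ax":0,"ay":0,"az":0.2},{"dx":-0.07,"dy":-0.01,"dz":0,"ax":0,"ay":0,"az":0.3},{"dx":-0.1,"dy":-0.02,"dz":0,"ax":0,"ay":0,"az":0.4},{"dx":-0.12,"dy":-0.03,"dz":0,"ax":0,"ay":0,"az":0.5},{"dx":-0.14,"dy":-0.04,"dz":0,"ax":0,"ay":0,"az":0.6},{"dx":-0.16,"dy":-0.06,"dz":0,"ax":0,"ay":0,"az":0.71},{"dx":-0.16,"dy":-0.06,"dz":0,"ax":0,"ay":0,"az":0.71}]'
python3 -m creep '[{"dx":0,"dy":0,"dz":0,"ax":0,"ay":0,"az":0},{"dx":0,"dy":0,"dz":0,"ax":0,"ay":0,"az":0},{"dx":0,"dy":0,"dz":0,"ax":0,"ay":0,"az":0},{"dx":0,"dy":0,"dz":0,"ax":0,"ay":0,"az":0}]'
python3 -c "
from h import *
plan(.511,.1385,.094,172.3)
s=status.get_state();print(s['ft_force'],s['ft_torque'])"
```

```text
time: 4.87
ee_pos: [0.5111, 0.1394, 0.0941]
tcp_rot: [-2.063, 2.365, -0.002]
ft_force: [3.2, 0.8, 3.5]
gripper_width: 0.0183
grip_force: 32.0
time: 5.2
ee_pos: [0.5111, 0.1394, 0.0941]
tcp_rot: [-2.07, 2.359, -0.002]
ft_force: [3.9, 0.8, 5.8]
gripper_width: 0.0179
grip_force: 32.1
d [0.09 0.   0.01] a [-0.003  0.002  0.004]
[3.87154707 0.81424589 5.80772472] [ 0.37506419 -1.38291847 -0.02724034]
```

```bash
python3 -m creep '[{"dx":0,"dy":0,"dz":0,"ax":0,"ay":0,"az":0},{"dx":0,"dy":0,"dz":0,"ax":0,"ay":0,"az":0},{"dx":0,"dy":0,"dz":0,"ax":0,"ay":0,"az":0},{"dx":0,"dy":0,"dz":-3,"ax":0,"ay":0,"az":0},{"dx":0,"dy":0,"dz":-7,"ax":0,"ay":0,"az":0},{"dx":0,"dy":0,"dz":-11,"ax":0,"ay":0,"az":0},{"dx":0,"dy":0,"dz":-11,"ax":0,"ay":0,"az":0}]' -1
python3 -c "
from h import *
plan(.45,-.11,.19,121)"
```

```text
time: 5.78
ee_pos: [0.5129, 0.1394, 0.211]
tcp_rot: [-2.063, 2.354, -0.008]
ft_force: [1.5, 0.1, 1.3]
gripper_width: 0.0854
grip_force: 0.0
d [25.56  2.99  1.94] a [-0.008  0.01   0.898]
```

```bash
python3 -m creep '[{"dx":3.3,"dy":0.4,"dz":0,"ax":0,"ay":0,"az":0.11},{"dx":6.6,"dy":0.8,"dz":0,"ax":0,"ay":0,"az":0.22},{"dx":9.9,"dy":1.2,"dz":0.5,"ax":0,"ay":0,"az":0.33},{"dx":13.2,"dy":1.6,"dz":1,"ax":0,"ay":0,"az":0.45},{"dx":16.5,"dy":2,"dz":1.5,"ax":0,"ay":0,"az":0.56},{"dx":19.8,"dy":2.3,"dz":1.7,"ax":0,"ay":0,"az":0.67},{"dx":23.1,"dy":2.7,"dz":1.9,"ax":0,"ay":0,"az":0.78},{"dx":25.6,"dy":3,"dz":1.9,"ax":0,"ay":0,"az":0.89}]'
python3 -m creep '[{"dx":0,"dy":0,"dz":0,"ax":0,"ay":0,"az":0},{"dx":0,"dy":0,"dz":0,"ax":0,"ay":0,"az":0},{"dx":0,"dy":0,"dz":0,"ax":0,"ay":0,"az":0}]'
python3 - <<'E'
from h import *
np.set_printoptions(precision=4,suppress=True)
p,d,W=snap("wrist","w2")
hsv=cv2.cvtColor(p,cv2.COLOR_RGB2HSV).astype(int);H,S=hsv[...,0],hsv[...,1];z=W[...,2]
near=np.hypot(W[...,0]-.47,W[...,1]+.109)<.055
red=((H<8)|(H>172))&(S>110)&near&(z<.065)
hub=near&(z>.051)&(z<.06);fl=near&(z>.018)&(z<.026)
f=lambda m:cv2.minEnclosingCircle(W[m][:,:2].astype(np.float32)*1000)
print('hub',f(hub),np.median(z[hub]),'fl',f(fl),'red',np.nanmean(W[red],0),red.sum())
c=np.array(f(fl)[0])/1000
for lo,hi in((.018,.027),(.05,.06)):
    q=W[red&(z>lo)&(z<hi)];v=q.mean(0)[:2]-c;print(v,np.degrees(np.arctan2(v[1],v[0])),len(q))
B=[];q=[]
for i in range(3):
    p,d,W=snap("scene",'s2' if i==2 else None)
    hsv=cv2.cvtColor(p,cv2.COLOR_RGB2HSV).astype(int);H,S=hsv[...,0],hsv[...,1];z=W[...,2]
    near=np.hypot(W[...,0]-.512,W[...,1]-.137)<.04
    b=near&(H>10)&(H<35)&(S>90)&(z>.093)&(z<.123);B.append(W[b])
B=np.vstack(B);c=np.median(B,0);u,s,vt=np.linalg.svd((B-c)[:,:2],full_matrices=False);n=vt[1]
print('flat',len(B),c,np.degrees(np.arctan2(n[1],n[0])),s/np.sqrt(len(B)))
t=W[near&(z>.126)&(z<.14)];print('tip',t.mean(0),len(t))
plan(.47,-.109,.19,121)
E
```

```text
time: 6.45
ee_pos: [0.4439, -0.1127, 0.1829]
tcp_rot: [0.84, -3.024, -0.002]
ft_force: [0.2, 0.5, 0.8]
gripper_width: 0.0855
grip_force: 0.0
time: 6.7
ee_pos: [0.4456, -0.1107, 0.1836]
tcp_rot: [0.851, -3.023, -0.001]
ft_force: [-0.2, -0.3, 0.5]
gripper_width: 0.0855
grip_force: 0.0
hub ((469.69818115234375, -106.52648162841797), 22.94017791748047) 0.05490462316596209 fl ((470.0637512207031, -106.3727035522461), 42.03054428100586) red [ 0.4918 -0.0934  0.0447] 58
[0.0329 0.0192] 30.344403556624265 20
[0.0159 0.0097] 31.4021657987047 38
flat 89 [0.519  0.135  0.1097] 170.87175641647983 [0.0052 0.0007]
tip [0.5125 0.1379 0.1301] 38
d [-2.09 -1.15 -0.61] a [ 0.    -0.     0.009]
```

View pics/w2.png

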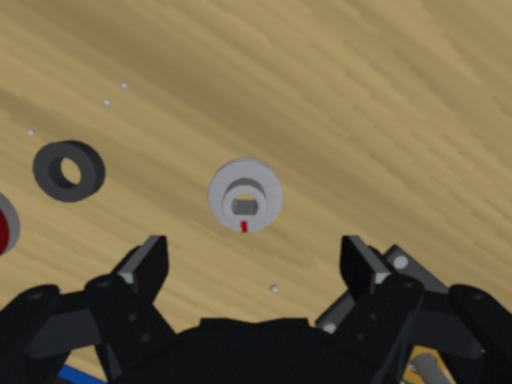

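```bash
python3 -c "
from h import *
plan(.470,-.1065,.027,121)"
```

```text
d [-2.22 -0.94 15.69] a [ 0.    -0.     0.009]
```

```bash
python3 -m creep '[{"dx":-2.2,"dy":-0.9,"dz":3,"ax":0,"ay":0,"az":0.01},{"dx":-2.2,"dy":-0.9,"dz":6.5,"ax":0,"ay":0,"az":0.01},{"dx":-2.2,"dy":-0.9,"dz":10,"ax":0,"ay":0,"az":0.01},{"dx":-2.2,"dy":-0.9,"dz":13,"ax":0,"ay":0,"az":0.01},{"dx":-2.2,"dy":-0.9,"dz":15,"ax":0,"ay":0,"az":0.01},{"dx":-2.2,"dy":-0.9,"dz":15.7,"ax":0,"ay":0,"az":0.01},{"dx":-2.2,"dy":-0.9,"dz":15.7,"ax":0,"ay":0,"az":0.01},{"dx":-2.2,"dy":-0.9,"dz":15.7,"ax":0,"ay":0,"az":0.01}]'
python3 -m creep '[{"dx":0,"dy":0,"dz":0,"ax":0,"ay":0,"az":0},{"dx":0,"dy":0,"dz":0,"ax":0,"ay":0,"az":0},{"dx":0,"dy":0,"dz":0,"ax":0,"ay":0,"az":0},{"dx":0,"dy":0,"dz":0,"ax":0,"ay":0,"az":0},{"dx":0,"dy":0,"dz":0,"ax":0,"ay":0,"az":0},{"dx":0,"dy":0,"dz":0,"ax":0,"ay":0,"az":0},{"dx":0,"dy":0,"dz":0,"ax":0,"ay":0,"az":0}]' 1 80
python3 -c "
from h import *
plan(.511,.138,.027,82)"
```

```text
time: 7.57
ee_pos: [0.4703, -0.1069, 0.0279]
tcp_rot: [-0.836, 3.027, -0.001]
ft_force: [0.4, 0.3, -0.2]
gripper_width: 0.0855
grip_force: 0.0
time: 8.15
ee_pos: [0.4705, -0.1072, 0.0288]
tcp_rot: [-0.835, 3.026, -0.002]
ft_force: [-3.1, 1.8, 8.7]
gripper_width: 0.0443
grip_force: 80.2
d [-16.05  18.97   0.18] a [-0.001  0.003  0.678]
```

```bash
python3 -m creep '[{"dx":0,"dy":0,"dz":-2,"ax":0,"ay":0,"az":0},{"dx":0,"dy":0,"dz":-5,"ax":0,"ay":0,"az":0},{"dx":0,"dy":0,"dz":-8.5,"ax":0,"ay":0,"az":0},{"dx":-1.5,"dy":1.8,"dz":-12,"ax":0,"ay":0,"az":0.09},{"dx":-3.5,"dy":4,"dz":-14.5,"ax":0,"ay":0,"az":0.19},{"dx":-5.5,"dy":6.5,"dz":-16,"ax":0,"ay":0,"az":0.29},{"dx":-8,"dy":9,"dz":-17,"ax":0,"ay":0,"az":0.39},{"dx":-10,"dy":11.5,"dz":-17,"ax":0,"ay":0,"az":0.49}]'
python3 -c "
from h import *
plan(.511,.138,.198,81.5);plan(.506,.098,.198,81.5)"
```

```text
time: 8.82
ee_pos: [0.4975, 0.0448, 0.1995]
tcp_rot: [-0.067, 3.137, 0.003]
ft_force: [1.2, 0.3, -4.0]
gripper_width: 0.0439
grip_force: 83.1
d [-1.74  9.26  0.18] a [0.002 0.004 0.191]
d [-1.07  5.28  0.17] a [0.002 0.004 0.191]
```

```bash
python3 -m creep '[{"dx":-0.4,"dy":2.5,"dz":0,"ax":0,"ay":0,"az":0.06},{"dx":-0.8,"dy":5,"dz":0,"ax":0,"ay":0,"az":0.12},{"dx":-1.2,"dy":7,"dz":0,"ax":0,"ay":0,"az":0.19},{"dx":-1.5,"dy":8.2,"dz":0,"ax":0,"ay":0,"az":0.19},{"dx":-1.7,"dy":9,"dz":0,"ax":0,"ay":0,"az":0.19},{"dx":-1.7,"dy":9,"dz":0,"ax":0,"ay":0,"az":0.19},{"dx":-1.7,"dy":9,"dz":0,"ax":0,"ay":0,"az":0.19},{"dx":-1.7,"dy":9,"dz":0,"ax":0,"ay":0,"az":0.19}]'
python3 - <<'E'
from h import *
np.set_printoptions(precision=4,suppress=True)
t,r=tool();plan(.511,.138,.198,81.5)
A=[]
for c in ("scene","side"):
    p,d,W=snap(c,'o_'+c)
    z=W[...,2];near=np.hypot(W[...,0]-.512,W[...,1]-.138)<.06
    A.append(cv2.resize(p[105:255,205:405] if c=="scene" else p[100:250,150:350],(400,300),interpolation=cv2.INTER_CUBIC))
    fl=near&(z>.155)&(z<.21)
    q=W[fl];print(c,len(q),q.min(0),q.max(0),(q.min(0)+q.max(0))/2)
    for lo in np.arange(.150,.225,.005):
        m=near&(z>=lo)&(z<lo+.005);q=W[m]
        if len(q)>5: print(round(lo,3),len(q),np.r_[q.min(0)[:2],q.max(0)[:2]])
cv2.imwrite('pics/over.png',np.hstack(A)[:,:,::-1])
E
```

```text
time: 9.48
ee_pos: [0.5089, 0.1327, 0.1969]
tcp_rot: [-0.223, -3.133, 0.001]
ft_force: [-0.1, -0.9, -4.7]
gripper_width: 0.0442
grip_force: 83.1
d [-0.14  0.56 -0.11] a [-0.001 -0.001  0.006]
scene 535 [0.4952 0.0904 0.1691] [0.5519 0.1727 0.2098] [0.5236 0.1315 0.1895]
0.17 94 [0.4985 0.0955 0.5516 0.1723]
0.175 7 [0.5068 0.1253 0.5493 0.1708]
0.185 136 [0.496  0.0904 0.5511 0.1727]
0.19 210 [0.4953 0.0909 0.5519 0.1709]
0.195 26 [0.496  0.1192 0.5324 0.1585]
0.2 22 [0.4952 0.1177 0.533  0.158 ]
0.205 34 [0.4961 0.0983 0.5341 0.1627]
0.21 45 [0.4962 0.0968 0.5334 0.166 ]
0.215 42 [0.4899 0.1036 0.5336 0.1657]
0.22 118 [0.4934 0.0962 0.5325 0.1668]
0.225 23 [0.4966 0.0966 0.5231 0.1664]
side 353 [0.4652 0.0856 0.1641] [0.5474 0.165  0.21  ] [0.5063 0.1253 0.187 ]
0.165 42 [0.4652 0.0887 0.5423 0.1331]
0.17 44 [0.4654 0.0856 0.5433 0.1342]
0.175 13 [0.476  0.0903 0.5159 0.1093]
0.18 28 [0.4681 0.0898 0.5445 0.154 ]
0.185 150 [0.4654 0.0864 0.5474 0.165 ]
0.19 30 [0.4691 0.0929 0.5448 0.1515]
0.195 12 [0.4839 0.1047 0.5282 0.1334]
0.2 14 [0.4836 0.0965 0.5281 0.1299]
0.205 18 [0.4836 0.0943 0.5299 0.1323]
0.21 20 [0.4837 0.0905 0.5292 0.1433]
0.215 26 [0.4848 0.0924 0.5286 0.1428]
0.22 23 [0.4838 0.091  0.5272 0.1443]
0.225 7 [0.4948 0.0912 0.5251 0.1225]
```

View pics/over.png

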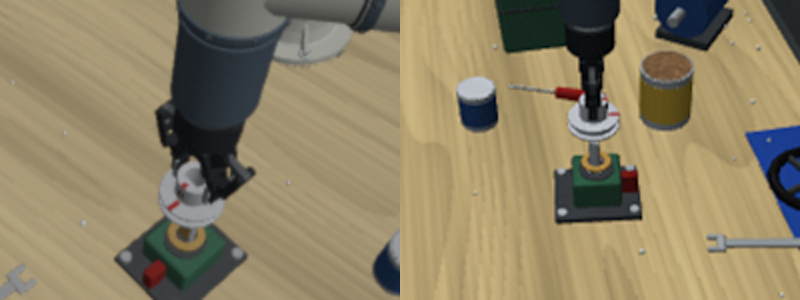

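Run:
```python
from h import *
plan(.5126,.138,.168,81.5);print(tool()[0])
```

```text
d [-0.28  0.58  2.91] a [-0.    -0.     0.005]
[0.50902898 0.13265419 0.19711186]
```

```bash
python3 -m creep '[{"dx":-0.15,"dy":0.3,"dz":0,"ax":0,"ay":0,"az":0.005},{"dx":-0.28,"dy":0.58,"dz":0.5,"ax":0,"ay":0,"az":0.005},{"dx":-0.28,"dy":0.58,"dz":1.5,"ax":0,"ay":0,"az":0.005},{"dx":-0.28,"dy":0.58,"dz":2.2,"ax":0,"ay":0,"az":0.005},{"dx":-0.28,"dy":0.58,"dz":2.2,"ax":0,"ay":0,"az":0.005},{"dx":-0.28,"dy":0.58,"dz":2.2,"ax":0,"ay":0,"az":0.005},{"dx":-0.28,"dy":0.58,"dz":2.2,"ax":0,"ay":0,"az":0.005}]'
python3 - <<'E'
from h import *
np.set_printoptions(precision=4,suppress=True)
print(tool()[0])
def circ(q,r):
    from scipy.optimize import least_squares
    h=cv2.convexHull((q[:,:2]*1000).astype(np.float32))[:,0]
    s=least_squares(lambda c:np.hypot(*(h-c).T)-r,h.mean(0),loss='soft_l1').x
    return s
for c in ("scene","side"):
  for k in range(2):
    p,d,W=snap(c);z=W[...,2];n=np.hypot(W[...,0]-.512,W[...,1]-.138)
    f=(n<.05)&(z>.160)&(z<.172);f2=(n<.05)&(z>.142)&(z<.187)&True
    w=(n<.03)&(z>.081)&(z<.091)
    hsv=cv2.cvtColor(p,cv2.COLOR_RGB2HSV).astype(int)
    b=(n<.065)&(z>.06)&(z<.072)&(hsv[...,0]>40)&(hsv[...,0]<90)&(hsv[...,1]>60)
    q=W[f2];print(c,'flange bbox',q.min(0),q.max(0),'z hist',np.percentile(q[:,2],[5,50,95]),'washer',circ(W[w],26) if w.sum()>5 else None)
E
```

```text
time: 10.17
ee_pos: [0.5128, 0.1388, 0.1751]
tcp_rot: [0.231, 3.133, -0.0]
ft_force: [-0.6, 0.7, -3.8]
gripper_width: 0.0439
grip_force: 83.1
[0.5128 0.1388 0.1751]
scene flange bbox [0.4983 0.0965 0.1465] [0.556  0.1791 0.1869] z hist [0.1502 0.1684 0.1836] washer [512.1584 136.5231]
scene flange bbox [0.499  0.0961 0.1477] [0.5557 0.1792 0.1867] z hist [0.1506 0.1685 0.1822] washer [511.8606 136.4689]
side flange bbox [0.4681 0.094  0.1433] [0.5514 0.1709 0.1867] z hist [0.1463 0.1648 0.1832] washer [508.9012 135.4477]
side flange bbox [0.4689 0.093  0.1429] [0.5512 0.1686 0.186 ] z hist [0.1464 0.1648 0.1794] washer [510.0158 135.8027]
```

```bash
python3 -m creep '[{"dx":0,"dy":-0.05,"dz":0.5,"ax":0,"ay":0,"az":0},{"dx":0,"dy":-0.05,"dz":1.0,"ax":0,"ay":0,"az":0},{"dx":0,"dy":-0.05,"dz":1.4,"ax":0,"ay":0,"az":0},{"dx":0,"dy":-0.05,"dz":1.7,"ax":0,"ay":0,"az":0},{"dx":0,"dy":-0.05,"dz":2,"ax":0,"ay":0,"az":0},{"dx":0,"dy":-0.05,"dz":2.3,"ax":0,"ay":0,"az":0},{"dx":0,"dy":-0.05,"dz":2.3,"ax":0,"ay":0,"az":0}]'
python3 -c "
from h import *
s=status.get_state();print(s['ft_force'],s['ft_torque']);plan(.5126,.1383,.107,81.5)"
```

```text
time: 10.95
ee_pos: [0.5123, 0.1383, 0.1512]
tcp_rot: [-0.231, -3.132, 0.001]
ft_force: [-0.1, 0.2, -5.0]
gripper_width: 0.0439
grip_force: 83.1
[-0.06015445  0.22200217 -4.96132789] [0.04286197 0.05242594 0.04128715]
d [-0.04  0.01  4.42] a [-0.001 -0.001  0.001]
```

```bash
python3 -m creep '[{"dx":0,"dy":0,"dz":0.4,"ax":0,"ay":0,"az":0},{"dx":0,"dy":0,"dz":0.8,"ax":0,"ay":0,"az":0},{"dx":0,"dy":0,"dz":1.3,"ax":0,"ay":0,"az":0},{"dx":0,"dy":0,"dz":1.8,"ax":0,"ay":0,"az":0},{"dx":0,"dy":0,"dz":2.3,"ax":0,"ay":0,"az":0},{"dx":0,"dy":0,"dz":2.8,"ax":0,"ay":0,"az":0},{"dx":0,"dy":0,"dz":3.0,"ax":0,"ay":0,"az":0}]'
python3 -c "
from h import *
s=status.get_state();print(s['ft_force'],s['ft_torque']);plan(.5126,.1383,.107,81.5)"
```

```text
time: 11.53
ee_pos: [0.5122, 0.1382, 0.1209]
tcp_rot: [-0.231, -3.132, 0.001]
ft_force: [-0.2, 0.5, -4.3]
gripper_width: 0.0445
grip_force: 83.1
[-0.21764479  0.49091764 -4.31593888] [-0.02204508  0.0737698   0.04705551]
d [-0.04  0.01  1.39] a [-0.001 -0.001  0.001]
```

```bash
python3 -m creep '[{"dx":0,"dy":0,"dz":0.4,"ax":0,"ay":0,"az":0},{"dx":0,"dy":0,"dz":0.7,"ax":0,"ay":0,"az":0},{"dx":0,"dy":0,"dz":1.0,"ax":0,"ay":0,"az":0},{"dx":0,"dy":0,"dz":1.2,"ax":0,"ay":0,"az":0},{"dx":0,"dy":0,"dz":1.4,"ax":0,"ay":0,"az":0},{"dx":0,"dy":0,"dz":1.4,"ax":0,"ay":0,"az":0},{"dx":0,"dy":0,"dz":1.4,"ax":0,"ay":0,"az":0}]'
python3 -c "
from h import *
s=status.get_state();print(s['ft_force'],s['ft_torque'])"
```

```text
time: 12.12
ee_pos: [0.5129, 0.1384, 0.1095]
tcp_rot: [0.23, 3.132, 0.0]
ft_force: [-5.6, -0.4, 7.1]
gripper_width: 0.0441
grip_force: 84.1
[-5.62946209 -0.39009     7.11392984] [-0.17104353  1.77598997 -0.02208154]
```

```bash
python3 -m creep '[{"dx":0,"dy":0,"dz":0.15,"ax":0,"ay":0,"az":0},{"dx":0,"dy":0,"dz":0.3,"ax":0,"ay":0,"az":0},{"dx":0,"dy":0,"dz":0.4,"ax":0,"ay":0,"az":0},{"dx":0,"dy":0,"dz":0.4,"ax":0,"ay":0,"az":0},{"dx":0,"dy":0,"dz":0.4,"ax":0,"ay":0,"az":0},{"dx":0,"dy":0,"dz":0.4,"ax":0,"ay":0,"az":0}]' - 110
python3 -c "
from h import *
s=status.get_state();print(s['ft_force'],s['ft_torque'])"
```

```text
time: 12.62
ee_pos: [0.5132, 0.1384, 0.1069]
tcp_rot: [0.229, 3.13, 0.001]
ft_force: [-9.1, 0.3, 14.3]
gripper_width: 0.0435
grip_force: 111.3
[-9.13265918  0.34718381 14.2705912 ] [-2.89068104e-01  2.88154332e+00 -2.30200043e-04]
```

```bash
python3 -m creep '[{"dx":0.05,"dy":0,"dz":0.1,"ax":0,"ay":0,"az":0},{"dx":0.1,"dy":0,"dz":0.2,"ax":0,"ay":0,"az":0},{"dx":0.1,"dy":0,"dz":0.25,"ax":0,"ay":0,"az":0},{"dx":0.1,"dy":0,"dz":0.25,"ax":0,"ay":0,"az":0},{"dx":0.1,"dy":0,"dz":0.25,"ax":0,"ay":0,"az":0},{"dx":0.1,"dy":0,"dz":0.25,"ax":0,"ay":0,"az":0}]'
python3 - <<'E'
from h import *
np.set_printoptions(precision=4,suppress=True)
s=status.get_state();print(s['ft_force'],s['ft_torque']);plan(.5126,.1383,.107,81.5)
A=[]
for c in ("scene","side"):
    p,d,W=snap(c);z=W[...,2];n=np.hypot(W[...,0]-.512,W[...,1]-.138)
    f=(n<.046)&(z>.09)&(z<.107);q=W[f]
    C=np.linalg.lstsq(np.c_[q[:,:2]-q[:,:2].mean(0),np.ones(len(q))],q[:,2],rcond=None)[0]
    print(c,q.min(0),q.max(0),'flange top z',np.median(q[:,2]),'tilt fit',C)
    A.append(cv2.resize(p[145:265,220:380] if c=="scene" else p[110:230,170:330],(400,300),interpolation=cv2.INTER_CUBIC))
cv2.imwrite('pics/home.png',np.hstack(A)[:,:,::-1])
E
```

```text
time: 13.12
ee_pos: [0.5134, 0.1385, 0.1068]
tcp_rot: [0.228, 3.127, 0.001]
ft_force: [-11.3, -1.9, 26.0]
gripper_width: 0.0436
grip_force: 112.5
[-11.2959  -1.939   26.0216] [-0.7687  4.0156 -0.0844]
d [ 0.08 -0.03 -0.02] a [0.001 0.006 0.003]
scene [0.4837 0.0966 0.0931] [0.5558 0.1784 0.1069] flange top z 0.10016116528683527 tilt fit [-0.0083 -0.0025  0.1002]
side [0.4696 0.0935 0.0911] [0.5505 0.1751 0.107 ] flange top z 0.09709451785814283 tilt fit [ 0.0052 -0.0103  0.0975]
```

View pics/home.png

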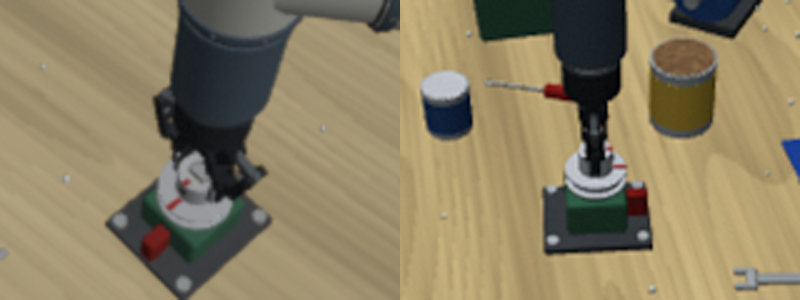

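```bash
python3 -c "
from bench import order
print(order.hand_in())"
```

```text
the job is handed in; nothing more can be done
None
```

I turned the shaft until its flat faced the red lug, pressed the pulley home with its set-screw on the flat, and handed the job in at about 13 s with the gripper still holding it down. The hand-in returned no verdict. My last readings put the pulley's underside at about 78 mm with the set-screw stripe pointing at the lug, a grip of about 112 N and 26 N of upward force at the wrist, and I never moved the arm near the bystanders.

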